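# Shut the clip bin and level the sprung shelf

## Robot

A 6-joint arm with a two-finger parallel gripper is mounted at the origin on the work surface. World frame = base frame: x ahead of the robot, y to its left, z up, the work surface at z = 0. Lengths are in m, angles in rad, forces in N, time in s.
With the tool pointing down it reaches from about 0.4 to 0.825 m from the base axis. Payload 7 kg.
Tool frame: the origin (TCP) lies at the very end of the fingers, on their centre line; the grasp point (between the pads) lies arm.hold_point_z behind it (arm.hold_point_z is the distance from the TCP to the grasp point, in m); z points along the fingers, y is the line along which they close (so a half turn about z gives the same grasp; the last joint's range is limited). The gripper opens to 88 mm and grips with 3 to 60 N. Pads are 19 mm wide; open, the fingers measure 130 mm over their backs; the gripper's body (78 mm by 193 mm) begins 47 mm behind the grasp point.
Start: joints at [1.394, 0.359, 0.012, 0, -1.224, -0.288], TCP at [0.303, 0.603, 0.227] pointing down, gripper open.
Joint ranges: [-3.07, 3.07], [-1.43, 2.12], [-1.02, 1.25], [-3.03, 1.67], [-3.05, -0], [-3.03, 3.03]. Speed limits (rad/s): [2.39, 2.39, 3.01, 3.14, 3.14, 3.14].

## Interface

Orientations are given as [roll, pitch, yaw] about the fixed x, y, z axes, in that order (R = Rz(yaw) Ry(pitch) Rx(roll)).
In Python, from station import arm gives the robot as it stands.
- The arm moves only by the shell command python3 nudge.py FILE [FORCE], which reads ROWS from the file FILE. ROWS is a JSON object with one list for each field, all of the same length, 1 to 20, a row being the entries at one place: aperture (the finger opening in m), sx, sy, sz (the shift in shares of 0.5 m (1.0 is 0.5 m)), turn (a turn about the tool's z in shares of 4 rad (1.0 is 4 rad)); each row is the pose to reach, as a shift and turn from the pose commanded when the command began, along the tool's axes at that moment; what a row does not reach only later rows make up. A row lasts 1/12 s, in which the tool goes at most 0.0417 m and 0.125 rad, less where a joint would pass 70% of its speed; a pose out of reach is approached as far as the arm can. The fingers move at their own pace and stop on an object; FORCE is the grip in N (left out, the last holds). Time passes only in rows, so rows that do not move let the fingers close. It prints the time, the measured TCP pose, the force, the opening and the grip force at its end. No shift or turn number may pass 1 either way. Input that does not fit is refused with a message, and nothing moves.
- arm.get_state(): the state, without advancing time (a new reading comes with each control period).
- arm.grab_frame(name): name is "scene" or "top" or "wrist"; returns the picture (384x512x3 uint8, red, green, blue); there is no depth.
- arm.camera_params(name): a dict with "fx", "fy", "cx", "cy" (pixels), "T" (4x4, takes a point from camera to world coordinates); the wrist camera has in their place "hand_eye" (4x4, takes a point from camera to tool coordinates, whose origin is the TCP and whose axes are the flange's). Camera axes: x right, y down, z forward; pixel columns grow to the right and rows downward; lengths in m; the calibration is good to about 2 mm. A picture is of the moment at which its call begins: read the wrist's pose just before it. camera_params takes no time and is no camera call.
- arm.job_done(): hands the job in; it is judged then, once.
The state is a dict: "t": time; "q": joint angles; "qd": joint speeds; "joint_efforts": joint torques, N m; "eef_pos": TCP position; "ee_rot": TCP orientation; "force": force on the tool from outside, world axes, zero at the start; "moment": the same for the moment, N m; "width": finger opening in m; "gripper_force": force on a finger pad.
Only numpy, scipy, OpenCV 4.12 (cv2) and the standard library are available. Lean on these libraries where they do the work, as an engineer would, in place of code of your own. Each camera call takes 0.05 s, during which the arm holds its last target. There are 200 camera calls.

## Task

The sprung fold-down shelf has to sit level. First swing the open bin lid shut until its tab snaps in behind the rim, so the wiper clips cannot spill. Then turn the knob of the levelling foot until, with the spirit level pressed down so that the shelf rests firmly on its foot, the bubble sits between the two lines; finish while still holding the spirit level pressed down like that, do not let go, and leave the other things on the ledge where they are.

Things in the scene. Friction and masses are not known exactly. Their poses are not given: they have to be found in the camera images.
- stand: Fixed stand of the sprung shelf. Origin on the ledge under the shelf's middle; x across the shelf (away from the robot at yaw 0), y along it. A plywood board 200 (x) by 410 (y) by 14 mm reaches from a hinge rod (along x, y = +200, 57 mm up) to y = -217; its top is 64 mm up when level. Two stacked clear bins stand at x = 0, y = +110; the knob is at x = -45, y = -160 mm.
- leaf (a joint): Slope of the shelf board about its hinge rod (rad): 0 level, positive when the free (-y) end is high. Sprung: left alone it floats at about 0.03 to 0.05, clear of its foot. Some 2 to 4 N downward at the knob or at the level's red spot seats it on the foot; more force hardly moves it further.
- foot_plate: Steel plate 220 x 430 x 8 mm on the ledge under the shelf, part of the stand (origin = the stand's origin). The levelling foot comes to rest on it.
- foot_stem: The levelling foot: steel stem with a rubber ball end under the board below the knob; origin at the board's underside on the knob's axis. The foot is seated when its ball presses on the plate.
- knob_grip (a point): Middle of the foot's round black knob: 40 mm across, 30 mm tall, axis upright, any grip yaw; this point is 32 mm above the board. Clockwise seen from above lengthens the foot and raises the free end, counter-clockwise shortens it: 3.8 mm a radian, moving the bubble of the seated level about 10.6 mm a radian. Needs 0.1 N m, stays where left, moves up and down with the board.
- level: Loose yellow spirit level, 200 (x) by 30 by 30 mm, 0.25 kg, lying on the board with its x along the board, +x end towards the free (foot) end. Origin at the centre of its underside. Vial in the top face.
- vial_centre (a point): Centre of the vial, on the level's top face 32 mm above its underside, midway between two black lines 31 mm apart.
- bubble_centre (a point): Centre of the pale bubble (20 mm long) in the dark green vial. It slides along the level's x, at most 20 mm either way, to the higher end: 1 mm for every milliradian of slope, settling in about 2 s. It is between the lines when it is within 5 mm of vial_centre.
- press_spot (a point): Red square on the level's top face, 78 mm from its middle towards the foot end, 30 mm above its underside: the place to press down.
- bin_lid (a joint): Angle of the upper bin's blue lid (rad): 0 shut, up to 1.5 open. A stiff hinge: it stays where it is left. A sprung tab on its free edge meets the rim's bead at about 0.06 and has to be pushed past it with a few newtons (under 10) at the edge; latched it stays below 0.03.
- bin_lid_hinge (a point): Middle of the lid's hinge line, at the stand's +x side of the upper bin's rim, running along the stand's y, 180 mm above the ledge when the board is level. Lid 158 mm long (towards the stand's -x when shut), 126 mm wide, 5 mm thick above the rim.
- bin_lid_edge (a point): Point on the lid's upper (outer) face, midway along its width, 145 mm from the hinge line and 14 mm in from its free edge: the place to push.
- funnel: Bystander: grey plastic funnel standing mouth down, 110 mm across, 110 mm tall; origin at its underside.
- nut_driver: Bystander: nut driver with red handle, 230 mm long, lying along its x.
- ice_scraper: Bystander: blue ice scraper, 225 mm long, lying flat along its x.
- spray_can: Bystander: upright can, 66 mm across, 190 mm tall.
- grease_jar: Bystander: jar, 72 mm across, 80 mm tall.
- spare_bin: Bystander: clear bin with orange lid, 160 x 120 x 61 mm.
- tape_roll: Bystander: black ring, 90 mm across, 30 mm tall.

How it is judged:
By the outcome, as a careful person would: the job done as asked, in the order asked, and still so for the second after the job is handed in, while the arm keeps its last pose, push and grip.
It also fails if it takes over 72 s, if anything falls off the work surface, if the arm or the gripper's body presses on something with over 40 N, if the wrist force passes 120 N, or if a joint passes its speed limit or range.

## Working session

There is one attempt and no reset: what is moved stays moved. The work goes in short steps, Python scripts to look and compute and a shell command to move; the robot and the scene stay as the last step left them, time stands still between calls to the robot, and variables do not carry over. Pictures are saved under pics/ and viewed, at most 10 in all, crops included, and the job is handed in when it is done.

```bash
ls; mkdir -p pics
python3 - <<'E'
from station import arm
import cv2,numpy as np
s=arm.get_state();print(s['t'],s['eef_pos'],s['ee_rot'],s['width'],s['force'],arm.hold_point_z)
for n in("scene","top"):
    cv2.imwrite(f"pics/{n}0.png",cv2.resize(arm.grab_frame(n)[...,::-1],None,fx=1.5,fy=1.5,interpolation=cv2.INTER_CUBIC));
    p=arm.camera_params(n);print(n,p['fx'],p['cx'],p['cy'],np.round(p['T'],3).tolist())
print(arm.camera_params('wrist'))
E
```

```text
nudge.py
pics
station.py
0.0 [0.30239871 0.60292606 0.22559384] [ 3.13992785e+00 -1.62084393e-04 -4.64953747e-01] 0.08750759343495801 [ 0.51229943 -0.18303531 -0.60434937] 0.0188
scene 357.61733547695974 261.45457743412857 190.02020542245432 [[-0.18, 0.809, -0.56, 1.152], [0.984, 0.148, -0.102, 0.073], [0.0, -0.569, -0.822, 1.042], [0.0, 0.0, 0.0, 1.0]]
top 431.1925846570522 242.9159448190656 193.0723545395096 [[0.019, -0.997, 0.07, 0.399], [-1.0, -0.02, -0.013, -0.038], [0.014, -0.07, -0.997, 1.569], [0.0, 0.0, 0.0, 1.0]]
{'fx': 293.0482570404306, 'fy': 293.0482570404306, 'cx': 260.4046409232871, 'cy': 194.49099357447585, 'hand_eye': array([[ 5.92320559e-04, -9.56775852e-01, -2.90825753e-01,
         7.85104797e-02],
       [ 9.99998754e-01,  1.41216913e-04,  1.57209905e-03,
        -1.07832033e-03],
       [-1.46307689e-03, -2.90826322e-01,  9.56774743e-01,
        -1.57732080e-01],
       [ 0.00000000e+00,  0.00000000e+00,  0.00000000e+00,
         1.00000000e+00]])}
```

View pics/scene0.png

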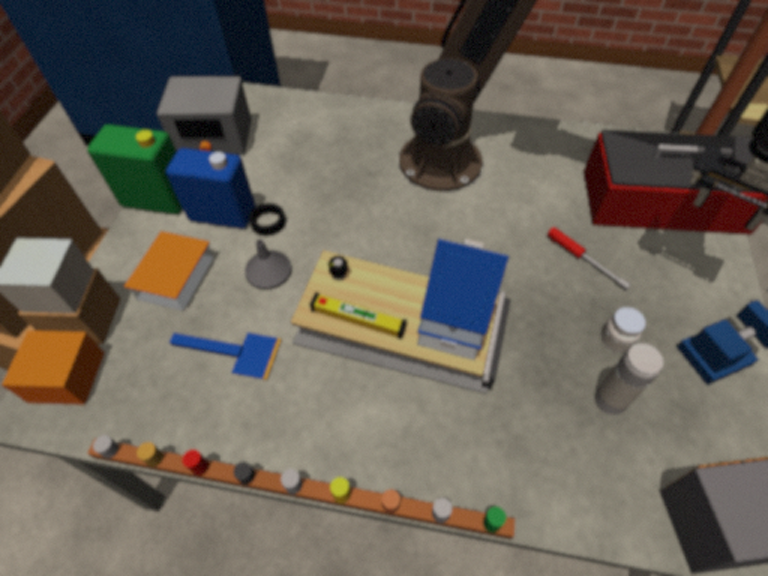

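View pics/top0.png

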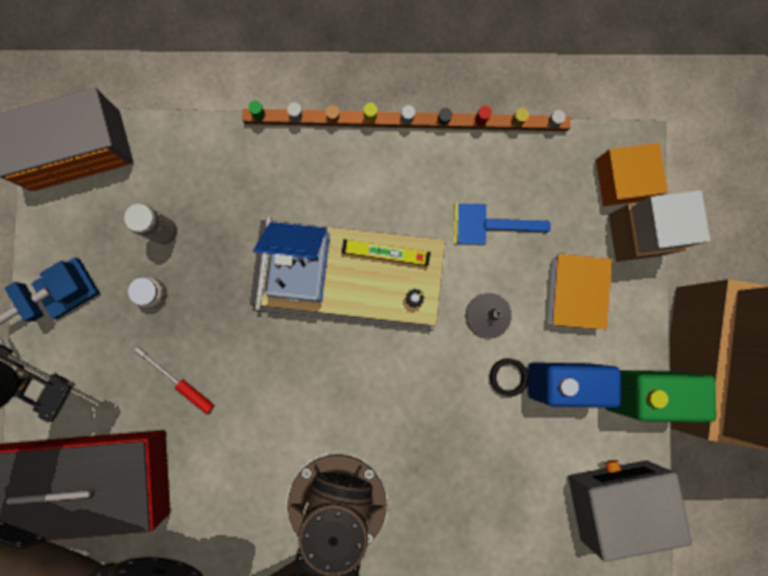

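The scene view shows the stand ahead of the robot. The bins are at the robot's left, with the lid open and standing up on the far side. The knob is at about (414,298) and the level at about (386,253) in the top view (1.5x). I'll enlarge that region.

Run:
```python
import cv2
from station import arm
im=arm.grab_frame("top")[...,::-1]
cv2.imwrite("pics/top1.png",cv2.resize(im[135:225,160:305],None,fx=5.5,fy=5.5,interpolation=cv2.INTER_CUBIC))
```

```text
(no output)
```

View pics/top1.png

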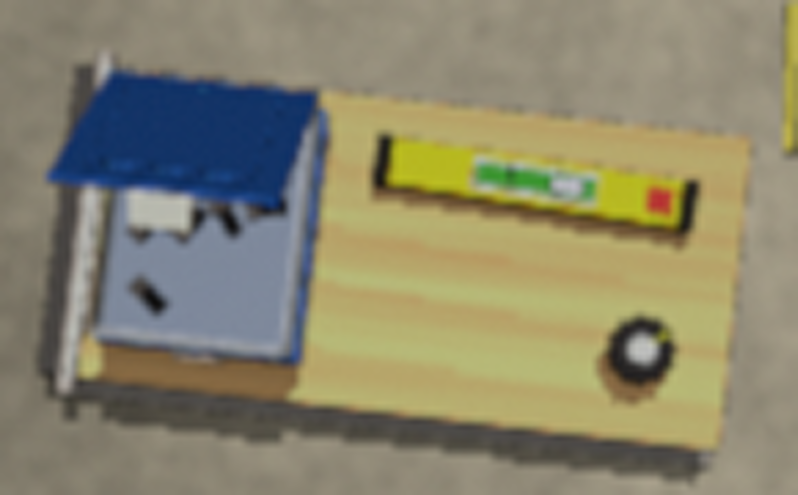

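```bash
cat > h.py <<'E'
import numpy as np, cv2
from station import arm
from scipy.optimize import least_squares
C={n:arm.camera_params(n) for n in("top","scene")}
def proj(n,P,T=None,p=None):
    p=p or C[n]; T=p['T'] if T is None else T
    c=np.linalg.inv(T)@np.r_[P,1]; return np.array([p['fx']*c[0]/c[2]+p['cx'],p['fy']*c[1]/c[2]+p['cy']])
def board(x,y,h,a):
    d=.2-y;return np.array([x,.2-d*np.cos(a)+(.007+h)*np.sin(a),.057+d*np.sin(a)+(.007+h)*np.cos(a)])
def W(P,s):
    c,n=np.cos(s[2]),np.sin(s[2]);return np.array([s[0]+c*P[0]-n*P[1],s[1]+n*P[0]+c*P[1],P[2]])
def lid(d,y,t,s):  # lid point: d from hinge, stand y, t thickness offset
    th,a,hx=s[4],s[3],s[5]
    x=hx-d*np.cos(th)+t*np.sin(th);return W(board(x,y,.116+d*np.sin(th)+t*np.cos(th),a),s)
E
cat > fit.py <<'E'
from h import *
def tp(u,v):return np.array([u/5.5+160,v/5.5+135])-.4
def sp(u,v):return np.array([u,v])/1.5-.17
def lev(u,v,s):  # u along level, v in level y(left), top; level centre s6,s7 yaw s8 rel. to stand -y direction
    c,n=np.cos(s[8]),np.sin(s[8]); dx,dy=c*u-n*v,n*u+c*v  # level frame rotated -90deg
    return W(board(s[6]+dy,s[7]-dx,.03,s[3]),s)
obs=[("top",tp(748,137),lambda s:W(board(.1,-.217,0,s[3]),s)),("top",tp(720,447),lambda s:W(board(-.1,-.217,0,s[3]),s)),
("top",tp(640,348),lambda s:W(board(-.045,-.16,.047,s[3]),s)),
("scene",sp(338,263),lambda s:W(board(-.045,-.16,.047,s[3]),s)),
("scene",sp(295,323),lambda s:W(board(.1,-.217,0,s[3]),s)),("scene",sp(325,255),lambda s:W(board(-.1,-.217,0,s[3]),s)),
("top",tp(50,180),lambda s:lid(.158,.173,.0025,s)),("top",tp(278,205),lambda s:lid(.158,.047,.0025,s)),
("scene",sp(438,241),lambda s:lid(.158,.047,.0025,s)),("scene",sp(507,258),lambda s:lid(.158,.173,.0025,s)),
("scene",sp(421,322),lambda s:lid(0,.047,.0025,s)),
("top",tp(318,92),lambda s:lid(0,.047,.0025,s)),("top",tp(115,72),lambda s:lid(0,.173,.0025,s)),
("top",tp(382,163),lambda s:lev(-.1,0,s)),("top",tp(691,206),lambda s:lev(.1,0,s)),("top",tp(659,201),lambda s:lev(.078,0,s)),
("scene",sp(323,299),lambda s:lev(.078,0,s))]
f=lambda s:np.concatenate([proj(n,g(s))-o for n,o,g in obs]+[[(s[3]-.04)/.01,(s[5]-.079)/.005]])
r=least_squares(f,[.55,0,-.07,.04,1.1,.079,.05,-.1,0],loss='soft_l1')
s=r.x;np.save('s.npy',s);print(np.round(s,4));print(np.round(r.fun[:-2].reshape(-1,2),1).tolist())
for k,P in dict(knob=W(board(-.045,-.16,.032,s[3]),s),edge=lid(.145,.11,.005,s),hinge=lid(0,.11,.005,s),edge_shut=lid(.145,.11,.005,np.r_[s[:4],0,s[5:]]),press=lev(.078,0,s),vial=lev(0,0,s)).items():print(k,np.round(P,4))
E
python3 fit.py
```

```text
[ 0.5473 -0.0134 -0.0913  0.0274  0.9911  0.0805  0.0493 -0.0869 -0.037 ]
[[-0.4, -0.4], [-1.2, 0.2], [-0.5, -0.2], [0.2, -0.1], [-2.6, 0.3], [-0.9, -2.7], [-0.8, -0.3], [0.5, -0.2], [-0.9, -1.3], [0.8, -1.6], [-1.0, -2.2], [-0.1, -1.1], [-1.8, -1.6], [-1.1, -0.1], [0.5, 0.5], [-0.0, 0.5], [-0.5, 1.3]]
knob [ 0.488  -0.1674  0.1059]
edge [0.5632 0.1024 0.3064]
hinge [0.642  0.0919 0.1852]
edge_shut [0.4934 0.1055 0.1874]
press [ 0.5786 -0.1807  0.104 ]
vial [ 0.5885 -0.1034  0.1019]
```

```bash
cat >> h.py <<'E'
def tool(*Ts):
    s=arm.get_state();p=s['eef_pos'];y=s['ee_rot'][2]
    print('t',round(s['t'],2),'tcp',np.round(p,4),'rot',np.round(s['ee_rot'],3),'q',np.round(s['q'],2))
    for T in Ts:
        D=np.array(T)-p;print(T,'->',np.round([np.cos(y)*D[0]+np.sin(y)*D[1],np.sin(y)*D[0]-np.cos(y)*D[1],-D[2]],4))
E
python3 -c "
from h import *
tool((.40,.45,.36),(.60,.103,.36))"
```

```text
t 0.15 tcp [0.3024 0.6031 0.2258] rot [ 3.14  -0.    -0.465] q [ 1.39  0.36  0.01 -0.   -1.22 -0.29]
(0.4, 0.45, 0.36) -> [ 0.1558  0.0931 -0.1342]
(0.6, 0.103, 0.36) -> [ 0.4902  0.3136 -0.1342]
```

Units first: shifts go in shares of 0.5 m and turns go in shares of 4 rad. So 0.49 m / 0.5 = 0.98, 0.314 m / 0.5 = 0.628, -0.37 rad / 4 = -0.0925.

```bash
echo '{"aperture":[0,0,0,0,0,0,0,0,0,0,0,0,0,0,0,0,0,0,0],"sx":[0,0.16,0.312,0.312,0.312,0.98,0.98,0.98,0.98,0.98,0.98,0.98,0.98,0.98,0.98,0.98,0.98,0.98,0.98],"sy":[0,0.1,0.186,0.186,0.186,0.628,0.628,0.628,0.628,0.628,0.628,0.628,0.628,0.628,0.628,0.628,0.628,0.628,0.628],"sz":[-0.24,-0.268,-0.268,-0.268,-0.268,-0.268,-0.268,-0.268,-0.268,-0.268,-0.268,-0.268,-0.268,-0.268,-0.268,-0.268,-0.268,-0.268,-0.268],"turn":[-0.025,-0.05,-0.0925,-0.0925,-0.0925,-0.0925,-0.0925,-0.0925,-0.0925,-0.0925,-0.0925,-0.0925,-0.0925,-0.0925,-0.0925,-0.0925,-0.0925,-0.0925,-0.0925]}' > path.dat && python3 nudge.py path.dat 20; python3 -c "
from h import *
import math
s=np.load('s.npy')
# finger corner on the face at d=145; TCP offset +9.5mm along stand x, extra gap g
T=[]
for th,g in((.99,.008),(.7,0),(.4,0),(.2,0),(.08,0),(0,0)):
    q=s.copy();q[4]=th;P=lid(.145,.11,.005+g,q)+.0095*np.array([np.cos(s[2]),np.sin(s[2]),0]);T.append(tuple(np.round(P,4).tolist()))
tool(*T)"
```

```text
t: 1.73
eef_pos: [0.5996, 0.1031, 0.3602]
ee_rot: [3.142, 0.001, -0.095]
force: [0.7, 0.5, 0.2]
width: 0.0006
gripper_force: 0.0
t 1.73 tcp [0.5996 0.1031 0.3602] rot [ 3.142e+00  1.000e-03 -9.500e-02] q [ 0.49  0.2   0.09 -0.   -1.46  0.98]
(0.5792, 0.1011, 0.3107) -> [-0.0202  0.0039  0.0495]
(0.5403, 0.1038, 0.2796) -> [-0.0591  0.0049  0.0806]
(0.5164, 0.105, 0.2435) -> [-0.0831  0.006   0.1167]
(0.5068, 0.1051, 0.2161) -> [-0.0926  0.0068  0.1441]
(0.5038, 0.1049, 0.199) -> [-0.0956  0.0073  0.1612]
(0.5029, 0.1047, 0.1874) -> [-0.0965  0.0076  0.1728]
```

```bash
echo '{"aperture":[0,0,0,0,0,0,0,0,0,0,0,0,0],"sx":[-0.04,-0.04,-0.07,-0.096,-0.118,-0.134,-0.15,-0.164,-0.176,-0.184,-0.188,-0.19,-0.19],"sy":[0.008,0.008,0.01,0.01,0.01,0.01,0.012,0.012,0.014,0.014,0.014,0.014,0.014],"sz":[0.05,0.1,0.12,0.14,0.162,0.184,0.208,0.234,0.26,0.288,0.308,0.32,0.32],"turn":[0,0,0,0,0,0,0,0,0,0,0,0,0]}' > path.dat && python3 nudge.py path.dat; python3 -c "
from h import *
cv2.imwrite('pics/lid1.png',cv2.resize(arm.grab_frame('scene')[90:300,150:380,::-1],None,fx=2.5,fy=2.5,interpolation=cv2.INTER_CUBIC))"
```

```text
t: 2.82
eef_pos: [0.5038, 0.1055, 0.1996]
ee_rot: [3.141, 0.001, -0.094]
force: [0.9, -0.5, -0.5]
width: 0.0007
gripper_force: 0.0
```

View pics/lid1.png

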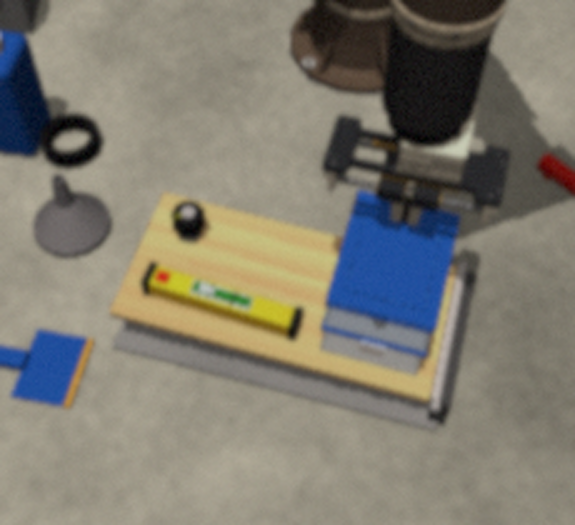

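The lid is nearly shut and the fingers are on its edge at about (405,205). Next I press in small steps to snap it.

In the tool's units: 0.008 m / 0.5 = 0.016, 0.006 m / 0.5 = 0.012.

```bash
for i in 1 2 3 4 5; do :; done; echo '{"aperture":[0,0,0,0],"sx":[0,0,0,0],"sy":[0,0,0,0],"sz":[0.006,0.012,0.016,0.016],"turn":[0,0,0,0]}' > path.dat && python3 nudge.py path.dat; echo '{"aperture":[0,0,0],"sx":[0,0,0],"sy":[0,0,0],"sz":[0.004,0.008,0.008],"turn":[0,0,0]}' > path.dat && python3 nudge.py path.dat
```

```text
t: 3.2
eef_pos: [0.5051, 0.1047, 0.193]
ee_rot: [3.141, -0.001, -0.095]
force: [0.3, -0.6, 2.9]
width: 0.0003
gripper_force: 1.6
t: 3.45
eef_pos: [0.5048, 0.1048, 0.1886]
ee_rot: [3.141, -0.0, -0.095]
force: [1.0, -0.6, 2.5]
width: 0.0007
gripper_force: 1.2
```

In the tool's units: 0.003 m / 0.5 = 0.006, 0.002 m / 0.5 = 0.004.

```bash
echo '{"aperture":[0,0,0],"sx":[0,0,0],"sy":[0,0,0],"sz":[0.004,0.006,0.006],"turn":[0,0,0]}' > path.dat && python3 nudge.py path.dat;echo '{"aperture":[0,0,0],"sx":[0,0,0],"sy":[0,0,0],"sz":[0.004,0.006,0.006],"turn":[0,0,0]}' > path.dat && python3 nudge.py path.dat; echo '{"aperture":[0,0,0],"sx":[0,0,0],"sy":[0,0,0],"sz":[0.004,0.006,0.006],"turn":[0,0,0]}' > path.dat && python3 nudge.py path.dat
```

```text
t: 3.7
eef_pos: [0.5048, 0.1036, 0.1871]
ee_rot: [3.139, -0.001, -0.094]
force: [-3.7, -6.8, 15.0]
width: 0.0005
gripper_force: 7.5
t: 3.95
eef_pos: [0.5047, 0.1023, 0.1856]
ee_rot: [3.137, -0.001, -0.094]
force: [-9.0, -11.8, 28.3]
width: -0.0001
gripper_force: 13.9
t: 4.2
eef_pos: [0.5048, 0.1018, 0.1847]
ee_rot: [3.137, -0.002, -0.094]
force: [-16.0, -14.6, 44.7]
width: 0.0004
gripper_force: 22.0
```

In the tool's units: 0.268 m / 0.5 = 0.536, -0.02 m / 0.5 = -0.04.

```bash
python3 -c "
from h import *
tool((.50,.1,.26),(.488,-.167,.2))"
echo '{"aperture":[0,0,0.088,0.088,0.088,0.088,0.088,0.088,0.088,0.088,0.088],"sx":[0,0,0,0,0,-0.02,-0.02,-0.02,0.016,0.016,0.016],"sy":[0,0,0.1,0.2,0.3,0.4,0.48,0.536,0.536,0.536,0.536],"sz":[-0.08,-0.16,-0.16,-0.16,-0.16,-0.16,-0.14,-0.1,-0.04,-0.03,-0.03],"turn":[0,0,0,0,0,0,0,0,0,0,0]}' > path.dat && python3 nudge.py path.dat 20
python3 -c "
from h import *
tool((.488,-.167,.2))
a=arm.grab_frame('wrist');b=arm.grab_frame('scene')[90:300,150:380]
a=cv2.resize(a,(512,384));b=cv2.resize(b,None,fx=2,fy=2)
cv2.imwrite('pics/w1.png',a[...,::-1]);cv2.imwrite('pics/s2.png',b[...,::-1])"
```

```text
t 4.2 tcp [0.5048 0.1018 0.1847] rot [ 3.137e+00 -2.000e-03 -9.400e-02] q [ 0.58  0.13 -0.4   0.01 -1.04  0.89]
(0.5, 0.1, 0.26) -> [-0.0046  0.0023 -0.0753]
(0.488, -0.167, 0.2) -> [ 0.0084  0.2692 -0.0153]
t: 5.12
eef_pos: [0.4854, -0.1635, 0.1911]
ee_rot: [-3.141, 0.006, -0.098]
force: [0.3, 0.4, 0.4]
width: 0.0547
gripper_force: 0.0
t 5.12 tcp [ 0.4854 -0.1635  0.1911] rot [-3.141  0.006 -0.098] q [ 0.06  0.12 -0.39 -0.   -1.07  1.42]
(0.488, -0.167, 0.2) -> [ 0.0029  0.0033 -0.0089]
```

View pics/w1.png

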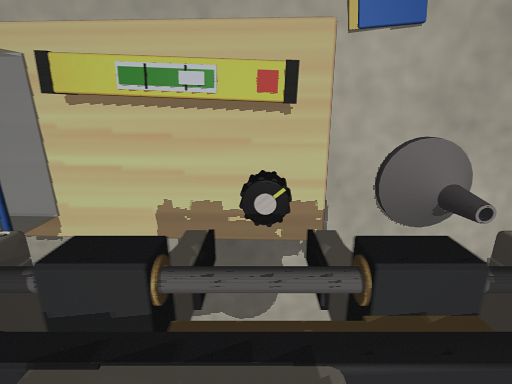

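View pics/s2.png

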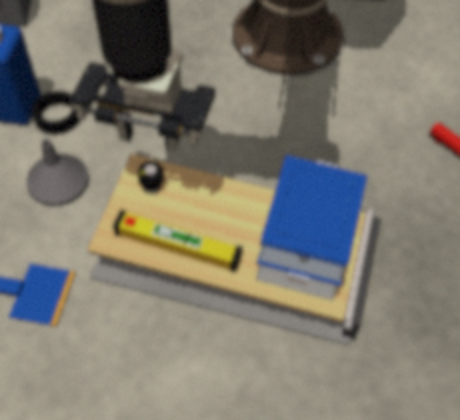

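The lid lies flat and shut. In the wrist view the knob top is at (265,204), the bubble at (191,78) and the vial lines at x ≈ 145 and 187. I'll refine the knob position from this.

```bash
cat >> h.py <<'E'
from scipy.spatial.transform import Rotation as Ro
def wray(u,v,z):
    s=arm.get_state();p=arm.camera_params('wrist');T=np.eye(4);T[:3,:3]=Ro.from_euler('xyz',s['ee_rot']).as_matrix();T[:3,3]=s['eef_pos'];T=T@p['hand_eye']
    d=T[:3,:3]@np.array([(u-p['cx'])/p['fx'],(v-p['cy'])/p['fy'],1]);return T[:3,3]+d*(z-T[2,3])/d[2]
E
python3 -c "
from h import *
print(wray(265,204,.121),wray(268,81,.104),wray(166,77,.106))
tool((.488,-.167,.2),wray(265,204,.121))"
```

```text
[ 0.48706816 -0.16537233  0.121     ] [ 0.58349974 -0.17674303  0.104     ] [ 0.5937933  -0.09750045  0.106     ]
t 5.22 tcp [ 0.4872 -0.1623  0.1946] rot [ 3.141e+00  1.000e-03 -9.500e-02] q [ 0.06  0.12 -0.39  0.   -1.07  1.41]
(0.488, -0.167, 0.2) -> [ 0.0012  0.0046 -0.0054]
[ 0.48706816 -0.16537233  0.121     ] -> [0.0001 0.0031 0.0736]
```

```bash
echo '{"aperture":[0.088,0.088,0.088,0.088,0.088,0.03,0.03,0.03,0.03,0.03,0.03,0.03],"sx":[0.002,0.002,0.002,0.002,0.002,0.002,0.002,0.002,0.002,0.002,0.002,0.002],"sy":[0.007,0.007,0.007,0.007,0.007,0.007,0.007,0.007,0.007,0.007,0.007,0.007],"sz":[0.06,0.12,0.18,0.212,0.212,0.212,0.212,0.212,0.212,0.212,0.212,0.212],"turn":[0,0,0,0,0,0,0,0,0,0,0,0]}' > path.dat && python3 nudge.py path.dat 20
```

```text
t: 6.22
eef_pos: [0.488, -0.1661, 0.089]
ee_rot: [-3.142, -0.001, -0.095]
force: [0.3, 0.4, 0.8]
width: 0.0468
gripper_force: 0.0
```

In the tool's units: 0.003 m / 0.5 = 0.006, 0.001 m / 0.5 = 0.002.

```bash
echo '{"aperture":[0.03,0.03,0.03,0.03,0.03,0.03],"sx":[0,0,0,0,0,0],"sy":[0,0,0,0,0,0],"sz":[0,0,0,0.002,0.006,0.006],"turn":[0,0,0,0,0,0]}' > path.dat && python3 nudge.py path.dat; echo '{"aperture":[0.03,0.03,0.03],"sx":[0,0,0],"sy":[0,0,0],"sz":[0.004,0.008,0.008],"turn":[0,0,0]}' > path.dat && python3 nudge.py path.dat
```

```text
t: 6.72
eef_pos: [0.4877, -0.1683, 0.086]
ee_rot: [3.139, 0.0, -0.094]
force: [-0.5, -14.1, 1.9]
width: 0.04
gripper_force: 20.0
t: 6.97
eef_pos: [0.4877, -0.1688, 0.0821]
ee_rot: [3.138, 0.0, -0.094]
force: [-1.1, -16.6, 3.8]
width: 0.0397
gripper_force: 20.0
```

In the tool's units: 0.003 m / 0.5 = 0.006, 0.002 m / 0.5 = 0.004.

```bash
echo '{"aperture":[0.03,0.03,0.03],"sx":[0,0,0],"sy":[0.004,0.006,0.006],"sz":[0.002,0.006,0.006],"turn":[0,0,0]}' > path.dat && python3 nudge.py path.dat; echo '{"aperture":[0.03,0.03,0.03],"sx":[0,0,0],"sy":[0,0,0],"sz":[0.004,0.006,0.006],"turn":[0,0,0]}' > path.dat && python3 nudge.py path.dat
```

```text
t: 7.22
eef_pos: [0.4877, -0.1694, 0.0785]
ee_rot: [3.141, -0.0, -0.095]
force: [-0.6, -2.3, 3.2]
width: 0.0396
gripper_force: 20.0
t: 7.47
eef_pos: [0.4877, -0.1696, 0.0762]
ee_rot: [3.14, -0.0, -0.094]
force: [-2.1, -5.2, 10.2]
width: 0.0395
gripper_force: 20.0
```

In the tool's units: -0.0005 m / 0.5 = -0.001.

```bash
echo '{"aperture":[0.03,0.03,0.03,0.03,0.03,0.03,0.03,0.03,0.03,0.03,0.03,0.03,0.03,0.03,0.03,0.03,0.03,0.03,0.03,0.03],"sx":[0,0,0,0,0,0,0,0,0,0,0,0,0,0,0,0,0,0,0,0],"sy":[0,0,0,0,0,0,0,0,0,0,0,0,0,0,0,0,0,0,0,0],"sz":[-0.001,-0.001,-0.001,-0.001,-0.001,-0.001,-0.001,-0.001,-0.001,-0.001,-0.001,-0.001,-0.001,-0.001,-0.001,-0.001,-0.001,-0.001,-0.001,-0.001],"turn":[0,0,0,0,0,0,0,0,0,0,0,0,0,0,0,0,0,0,0,0]}' > path.dat && python3 nudge.py path.dat
python3 -c "
from h import *
a=arm.grab_frame('wrist');b=arm.grab_frame('scene')[180:235,190:290]
a=a[:190,:400];b=cv2.resize(b,None,fx=4,fy=4,interpolation=cv2.INTER_CUBIC)
cv2.imwrite('pics/w2.png',np.vstack([cv2.copyMakeBorder(a,0,0,0,400-a.shape[1],0),b])[...,::-1])"
```

```text
t: 9.13
eef_pos: [0.4877, -0.1696, 0.0764]
ee_rot: [3.141, -0.0, -0.094]
force: [-0.8, -5.5, 6.1]
width: 0.0396
gripper_force: 20.0
```

View pics/w2.png

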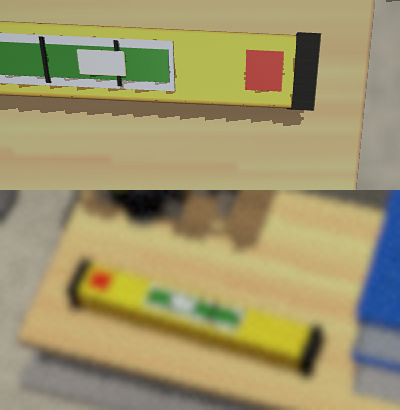

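In the seated wrist view the lines are at x ≈ 44 and 117 and the bubble centre at about 101.5. That puts the bubble about +9 mm toward the foot end, so I turn about 0.84 rad counter-clockwise and follow the knob down.

In the tool's units: 0.0032 m / 0.5 = 0.0064, 0.003 m / 0.5 = 0.006, -0.84 rad / 4 = -0.21.

```bash
echo '{"aperture":[0.03,0.03,0.03,0.03,0.03,0.03,0.03,0.03,0.03,0.03,0.03,0.03,0.03,0.03,0.03,0.03,0.03,0.03,0.03,0.03],"sx":[0,0,0,0,0,0,0,0,0,0,0,0,0,0,0,0,0,0,0,0],"sy":[0,0,0,0,0,0,0,0,0,0,0,0,0,0,0,0,0,0,0,0],"sz":[0,0.0006,0.0012,0.0018,0.0024,0.003,0.0036,0.0042,0.0048,0.0054,0.006,0.0064,0.0064,0.0064,0.0064,0.0064,0.0064,0.0064,0.0064,0.0064],"turn":[-0.0175,-0.035,-0.0525,-0.07,-0.0875,-0.105,-0.1225,-0.14,-0.1575,-0.175,-0.1925,-0.21,-0.21,-0.21,-0.21,-0.21,-0.21,-0.21,-0.21,-0.21]}' > path.dat && python3 nudge.py path.dat; echo '{"aperture":[0.03,0.03,0.03,0.03,0.03,0.03,0.03,0.03,0.03,0.03,0.03,0.03,0.03,0.03,0.03,0.03,0.03,0.03],"sx":[0,0,0,0,0,0,0,0,0,0,0,0,0,0,0,0,0,0],"sy":[0,0,0,0,0,0,0,0,0,0,0,0,0,0,0,0,0,0],"sz":[0,0,0,0,0,0,0,0,0,0,0,0,0,0,0,0,0,0],"turn":[0,0,0,0,0,0,0,0,0,0,0,0,0,0,0,0,0,0]}' > path.dat && python3 nudge.py path.dat
python3 -c "
from h import *
tool()
a=arm.grab_frame('wrist');b=arm.grab_frame('scene')[180:235,190:290]
b=cv2.resize(b,(512,282),interpolation=cv2.INTER_CUBIC)
cv2.imwrite('pics/w3.png',np.vstack([a[:260],b])[...,::-1])"
```

```text
t: 10.9
eef_pos: [0.4874, -0.1693, 0.0732]
ee_rot: [3.141, 0.001, 0.746]
force: [-1.7, -3.1, 7.2]
width: 0.0396
gripper_force: 20.0
t: 12.4
eef_pos: [0.4874, -0.1693, 0.0732]
ee_rot: [3.141, 0.001, 0.746]
force: [-2.3, -4.1, 7.1]
width: 0.0395
gripper_force: 20.0
t 12.4 tcp [ 0.4874 -0.1693  0.0732] rot [3.141e+00 1.000e-03 7.460e-01] q [ 0.05  0.26 -0.53  0.   -0.78  2.27]
```

View pics/w3.png

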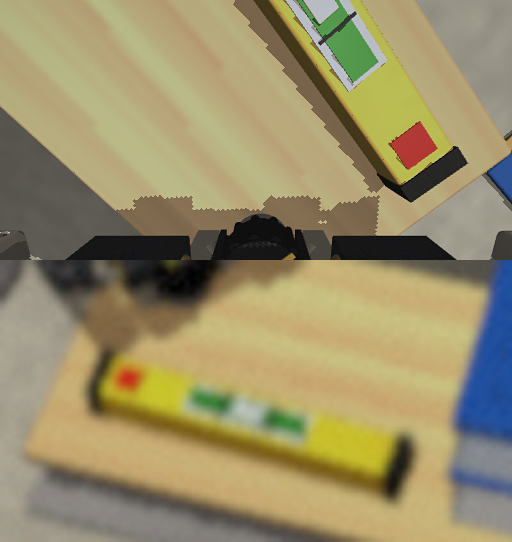

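Bubble now looks centred: vial x ≈ 190–305, bubble ≈ 246 in the lower crop. Let the board rise with the grip, then release and move to above the press spot.

In the tool's units: -0.12 m / 0.5 = -0.24, -0.013 m / 0.5 = -0.026, 0.6 rad / 4 = 0.15.

```bash
echo '{"aperture":[0.03,0.03,0.03,0.03,0.03,0.07,0.07,0.07,0.07,0.07,0.07,0.07,0.07,0.07,0.07,0.07,0.07,0.07,0.07,0.07],"sx":[0,0,0,0,0,0,0,0,0,0,0,0,0,0,0,0,0,0,0,0],"sy":[0,0,0,0,0,0,0,0,0,0,0,0,0,0,0,0,0,0,0,0],"sz":[-0.008,-0.016,-0.024,-0.026,-0.026,-0.026,-0.026,-0.026,-0.026,-0.026,-0.026,-0.026,-0.08,-0.16,-0.24,-0.24,-0.24,-0.24,-0.24,-0.24],"turn":[0,0,0,0,0,0,0,0,0,0,0,0,0,0,0,0.03,0.06,0.09,0.12,0.15]}' > path.dat && python3 nudge.py path.dat; echo '{"aperture":[0,0,0,0,0,0,0,0,0,0,0,0],"sx":[0,0,0,0,0,0,0,0,0,0,0,0],"sy":[0,0,0,0,0,0,0,0,0,0,0,0],"sz":[0,0,0,0,0,0,0,0,0,0,0,0],"turn":[0.03,0.06,0.06,0.06,0.06,0.06,0.06,0.06,0.06,0.06,0.06,0.06]}' > path.dat && python3 nudge.py path.dat
python3 -c "
from h import *
a=arm.grab_frame('wrist')
r=a.astype(int);m=(r[...,0]>150)&(r[...,1]<90)&(r[...,2]<90)
ys,xs=np.nonzero(m);print(len(xs),np.median(xs),np.median(ys))
P=wray(np.median(xs),np.median(ys),.104);tool(P);
cv2.imwrite('pics/w4.png',a[...,::-1])"
```

```text
t: 14.17
eef_pos: [0.4875, -0.1691, 0.193]
ee_rot: [3.142, -0.0, 0.139]
force: [0.6, -0.7, -0.2]
width: 0.0702
gripper_force: 0.0
t: 15.17
eef_pos: [0.4876, -0.1691, 0.1928]
ee_rot: [-3.142, 0.0, -0.095]
force: [-0.6, 0.5, 1.3]
width: 0.0009
gripper_force: 0.0
445 261.0 85.0
t 15.22 tcp [ 0.4876 -0.1691  0.1929] rot [ 3.142  0.    -0.095] q [ 0.05  0.12 -0.38  0.   -1.06  1.43]
[ 0.58139426 -0.17764024  0.104     ] -> [ 0.0942 -0.0003  0.0889]
```

View pics/w4.png

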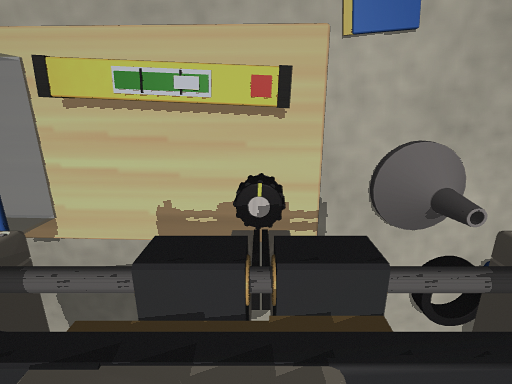

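The knob mark has turned and the red spot is at (261,85). Descend onto the spot.

In the tool's units: 0.093 m / 0.5 = 0.186, 0.001 m / 0.5 = 0.002.

```bash
echo '{"aperture":[0,0,0,0,0,0,0,0],"sx":[0.08,0.16,0.186,0.186,0.186,0.186,0.186,0.186],"sy":[0,0,0.002,0.002,0.002,0.002,0.002,0.002],"sz":[0,0,0.06,0.12,0.16,0.172,0.172,0.172],"turn":[0,0,0,0,0,0,0,0]}' > path.dat && python3 nudge.py path.dat 20; echo '{"aperture":[0,0,0,0,0,0],"sx":[0,0,0,0,0,0],"sy":[0,0,0,0,0,0],"sz":[0.004,0.008,0.012,0.016,0.016,0.016],"turn":[0,0,0,0,0,0]}' > path.dat && python3 nudge.py path.dat; echo '{"aperture":[0,0,0,0],"sx":[0,0,0,0],"sy":[0,0,0,0],"sz":[0.004,0.008,0.01,0.01],"turn":[0,0,0,0]}' > path.dat && python3 nudge.py path.dat
```

```text
t: 15.88
eef_pos: [0.5804, -0.179, 0.1077]
ee_rot: [3.141, -0.0, -0.094]
force: [1.3, -0.3, 0.7]
width: 0.0004
gripper_force: 0.2
t: 16.38
eef_pos: [0.5806, -0.1789, 0.0993]
ee_rot: [3.142, -0.001, -0.095]
force: [1.8, -1.1, 2.9]
width: 0.0003
gripper_force: 1.2
t: 16.72
eef_pos: [0.5804, -0.1791, 0.0942]
ee_rot: [3.141, -0.001, -0.094]
force: [0.7, -2.7, 6.5]
width: 0.0005
gripper_force: 3.2
```

In the tool's units: 0.001 m / 0.5 = 0.002.

```bash
echo '{"aperture":[0,0,0,0,0,0,0,0,0,0,0,0,0,0,0,0,0,0,0,0],"sx":[0,0,0,0,0,0,0,0,0,0,0,0,0,0,0,0,0,0,0,0],"sy":[0,0,0,0,0,0,0,0,0,0,0,0,0,0,0,0,0,0,0,0],"sz":[0.002,0.002,0.002,0.002,0.002,0.002,0.002,0.002,0.002,0.002,0.002,0.002,0.002,0.002,0.002,0.002,0.002,0.002,0.002,0.002],"turn":[0,0,0,0,0,0,0,0,0,0,0,0,0,0,0,0,0,0,0,0]}' > path.dat && python3 nudge.py path.dat;  echo '{"aperture":[0,0,0,0,0,0,0,0,0,0,0,0,0,0,0,0,0,0],"sx":[0,0,0,0,0,0,0,0,0,0,0,0,0,0,0,0,0,0],"sy":[0,0,0,0,0,0,0,0,0,0,0,0,0,0,0,0,0,0],"sz":[0,0,0,0,0,0,0,0,0,0,0,0,0,0,0,0,0,0],"turn":[0,0,0,0,0,0,0,0,0,0,0,0,0,0,0,0,0,0]}' > path.dat && python3 nudge.py path.dat
python3 -c "
from h import *
a=arm.grab_frame('wrist')[60:310];b=arm.grab_frame('scene')[175:240,185:300]
b=cv2.resize(b,(512,290),interpolation=cv2.INTER_CUBIC)
cv2.imwrite('pics/w5.png',np.vstack([a,b])[...,::-1])"
```

```text
t: 18.38
eef_pos: [0.5804, -0.1791, 0.0939]
ee_rot: [3.141, -0.001, -0.094]
force: [-1.7, -1.5, 10.3]
width: 0.0007
gripper_force: 5.5
t: 19.88
eef_pos: [0.5805, -0.1791, 0.094]
ee_rot: [3.141, -0.001, -0.094]
force: [-1.7, -2.5, 11.0]
width: 0.0006
gripper_force: 5.5
```

View pics/w5.png

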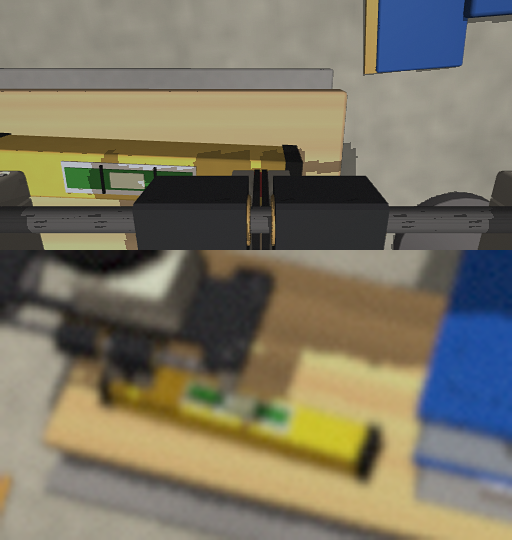

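In the wrist crop the lines are at x ≈ 102 and 155 and the bubble spans about 109–148, so it is centred to about 1 mm. The level is pressed with about 11 N. The lid was pushed to a hard stop at up to 45 N, far above the latch's needs. I'm handing in.

```bash
python3 -c "
from station import arm
print(arm.job_done())"
```

```text
the job is handed in; nothing more can be done
None
```

The lid is pushed shut to its hard stop, the knob was turned 0.84 rad counter-clockwise, and I handed in at about 20 s still pressing the level at about 11 N, with the bubble within about 1 mm of centre; the tab's latching is inferred from the push force (peak 45 N) and the lid lying flat, not seen directly.

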